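# Make up two jewellery class kits

## Robot

A 6-joint arm with a two-finger parallel gripper is mounted at the origin on the work surface. World frame = base frame: x ahead of the robot, y to its left, z up, the work surface at z = 0. Lengths are in mm, angles in rad, forces in N, time in s.
With the tool pointing down it reaches from about 350 to 975 mm from the base axis. Payload 7.1 kg.
Tool frame: the origin (TCP) lies on the front face of the gripper's body, between the roots of the fingers; the fingertips stand 80 mm ahead of it and the grasp point (between the pads) lies 61 mm ahead of it (env.tips_ahead is the distance from the TCP to the fingertips, in mm); z points along the fingers, y is the line along which they close (so a half turn about z gives the same grasp; the last joint's range is limited). The gripper opens to 88 mm and grips with 3 to 60 N. Pads are 20 mm wide; open, the fingers measure 115 mm over their backs; the gripper's body (75 mm by 178 mm) begins 61 mm behind the grasp point.
Start: joints at [1.279, 0.423, 1.63, -0, 1.089, -0.019], TCP at [168.362, 601.88, 302.675] pointing down, gripper open.
Joint ranges: [-3, 3], [-0.9, 2.11], [0.09, 2.58], [-1.31, 4.45], [0.11, 2.69], [-2.54, 2.54]. Speed limits (rad/s): [2.39, 2.39, 3.01, 3.14, 3.14, 3.14].

## Interface

Orientations are given as a unit quaternion [x, y, z, w].
In Python, from station import env, set_gripper, viewer, workorder gives the robot as it stands. Calls block until the motion is done:
- env.reach(position, orientation): joint-space move of the TCP to a pose.
- env.move_l(position, rot=None, rate=150, f_stop=None): straight line of the TCP; rot=None keeps the orientation; rate is the mean speed in mm/s. With f_stop (N) it stops when the force on the tool has changed by that much, and returns True; else False.
- env.move_joints(angles): joint-space move.
- set_gripper(opening): finger opening in mm; the grip force is fixed at half the most; returns when the fingers have stopped.
- env.hold(seconds).
- env.ik(position, orientation): joint angles nearest the present ones, or None.
- env.read_state(): the state.
- viewer.camera(name): name is "scene" or "side" or "wrist"; returns the picture (400x640x3 uint8, blue, green, red); there is no depth.
- viewer.camera_params(name): a dict with "fx", "fy", "cx", "cy" (pixels), "pose" (4x4, takes a point from camera to world coordinates); the wrist camera has in their place "tool_from_camera" (4x4, takes a point from camera to tool coordinates, whose origin is the TCP and whose axes are the flange's). Camera axes: x right, y up, looking along -z (the intrinsics and any distortion apply to the point x, -y, -z); pixel columns grow to the right and rows downward; lengths in mm; the calibration is good to about 2 mm. The wrist camera is an equidistant fisheye: a pixel r from the principal point sees the ray r / f radians off the axis. A picture is of the moment at which its call begins: read the wrist's pose just before it. camera_params takes no time and is no camera call.
A pose or a line that the arm cannot do raises env.IKError and nothing moves.
- workorder.sign_off(): hands the job in; it is judged then, once.
The state is a dict: "time_s": time; "qpos": joint angles; "dq": joint speeds; "tau": joint torques, N m; "tool_pos": TCP position; "orientation": TCP orientation; "force": force on the tool from outside, world axes, zero at the start; "wrist_torque": the same for the moment, N m; "width": finger opening in mm; "grip_force": force on a finger pad.
Only numpy, scipy, OpenCV 4.12 (cv2) and the standard library are available. Lean on these libraries where they do the work, as an engineer would, in place of code of your own. Each camera call takes 0.05 s, during which the arm holds its last target. There are 200 camera calls.

## Task

Make up the two jewellery class kits from the stock on the bench: the charcoal tray gets the copper wire, the turquoise beads and the glue, the orange tray the silver wire and the purple beads. Stand everything upright on the tray floor, each spool in its tray's large bay and each pot or bottle in a small bay of its own. Leave the green wire, the yellow beads and the red mug where they stand.

Things in the scene. Friction and masses are not known exactly. Their poses are not given: they have to be found in the camera images.
- charcoal_tray: Charcoal (dark grey) plastic kit tray, loose, 0.3 kg, 216 x 82 x 16 mm high; walls and dividers 3 mm thick, full height; bay floors 3 mm up. Origin: centre of the underside; x along its length, z up. Three bays in a row along x, at y = 0, 76 mm in y: the large bay, lined light grey, 84 mm in x, centre x = -63 mm; two small bays, lined in the tray's colour, 60 mm in x, centres x = +12 and x = +75 mm.
- orange_tray: Orange plastic kit tray, loose, 0.3 kg, 216 x 82 x 16 mm high; walls and dividers 3 mm thick, full height; bay floors 3 mm up. Origin: centre of the underside; x along its length, z up. Three bays in a row along x, at y = 0, 76 mm in y: the large bay, lined light grey, 84 mm in x, centre x = -63 mm; two small bays, lined in the tray's colour, 60 mm in x, centres x = +12 and x = +75 mm.
- copper_spool: Copper wire on a black spool with a round copper-brown label on top; upright cylinder 46 mm in diameter, 50 mm high, about 0.16 kg. Origin: centre of its underside, z up.
- silver_spool: Silver wire on a black spool with a round silver label on top; upright cylinder 46 mm in diameter, 50 mm high, about 0.16 kg. Origin: centre of its underside, z up.
- green_spool: Green wire on a black spool with a round green label on top; upright cylinder 46 mm in diameter, 50 mm high, about 0.16 kg. Origin: centre of its underside, z up. Not wanted in either kit.
- turquoise_pot: Turquoise beads: clear round pot of turquoise beads with a turquoise screw cap; upright cylinder 36 mm in diameter, 55 mm high, about 0.07 kg. Origin: centre of its underside, z up.
- purple_pot: Purple beads: clear round pot of purple beads with a purple screw cap; upright cylinder 36 mm in diameter, 55 mm high, about 0.07 kg. Origin: centre of its underside, z up.
- yellow_pot: Yellow beads: clear round pot of yellow beads with a yellow screw cap; upright cylinder 36 mm in diameter, 55 mm high, about 0.07 kg. Origin: centre of its underside, z up. Not wanted in either kit.
- glue_bottle: Glue: dark blue bottle with a white and light-blue label band and a white pointed nozzle; upright body 32 mm in diameter and 50 mm high, 74 mm to the tip of the nozzle, about 0.06 kg. Origin: centre of its underside, z up.
- mug: Red mug, 80 mm in diameter and 85 mm high, with a handle on its +y side that reaches to about 75 mm from the axis. Origin: centre of its underside. A bystander.
Mind the look-alikes: they are no part of the job. What is shaped like the silver_spool but pink is not meant.

How it is judged:
By the outcome, as a careful person would: the job done as asked, in the order asked, and still so for the second after the job is handed in, with the robot touching nothing.
It also fails if it takes over 115 s, if anything falls off the work surface, if the arm or the gripper's body presses on something with over 40 N, if the wrist force passes 120 N, or if a joint passes its speed limit or range.

## Working session

There is one attempt and no reset: what is moved stays moved. The work goes in short steps, each a Python script; the robot and the scene stay as the last script left them, time stands still between calls to the robot, and variables do not carry over. Pictures are saved under pics/ and viewed, at most 14 in all, crops included, and the job is handed in when it is done.

```bash
ls; mkdir -p pics
python3 - <<'E'
from station import env,viewer
import cv2
for n in("scene","side","wrist"):
    p=viewer.camera_params(n); print(n,p)
    cv2.imwrite(f"pics/{n}0.png",viewer.camera(n))
print(env.read_state())
E
```

```text
pics
scene {'fx': 414.8985672239915, 'fy': 414.8985672239915, 'cx': 323.63083631143274, 'cy': 193.10247813397194, 'pose': array([[ 3.12076791e-01, -7.71903264e-01,  5.53871310e-01,
         1.11364911e+03],
       [ 9.50045820e-01,  2.56366667e-01, -1.78014246e-01,
        -1.71512359e+02],
       [-4.58436388e-03,  5.81757237e-01,  8.13349556e-01,
         8.26523153e+02],
       [ 0.00000000e+00,  0.00000000e+00,  0.00000000e+00,
         1.00000000e+00]])}
side {'fx': 481.12810436804705, 'fy': 481.12810436804705, 'cx': 320.1750746173434, 'cy': 205.70560411219512, 'pose': array([[-9.99558544e-01,  1.59590534e-02, -2.50604324e-02,
         5.61488201e+02],
       [-2.85406531e-02, -7.50137403e-01,  6.60665807e-01,
         7.61301386e+02],
       [-8.25516678e-03,  6.61089393e-01,  7.50261732e-01,
         9.14297458e+02],
       [ 0.00000000e+00,  0.00000000e+00,  0.00000000e+00,
         1.00000000e+00]])}
wrist {'fx': 309.70691628693146, 'fy': 309.70691628693146, 'cx': 320.43786481322746, 'cy': 205.27214563490182, 'tool_from_camera': array([[ 1.44747773e-04,  9.64365705e-01,  2.6
[... 286 characters left out ...]
0e+00]])}
{'time_s': 0.15, 'qpos': array([ 1.27897475e+00,  4.23667208e-01,  1.63048839e+00, -6.31943615e-06,
        1.08858510e+00, -1.89518748e-02]), 'dq': array([-0.00095498, -0.00275217, -0.00371975,  0.00040702, -0.00078688,
        0.00145075]), 'tau': array([ 3.16113110e-04, -5.44980776e+01, -2.73922223e+01,  6.43370720e-02,
        2.04659830e-02, -6.27097666e-05]), 'tool_pos': array([168.28879513, 601.57853096, 302.08926066]), 'orientation': array([ 1.36010490e-01,  9.90707231e-01, -5.67543248e-04, -8.60726732e-05]), 'force': array([-0.09050397,  0.43538721, -0.464667  ]), 'wrist_torque': array([-0.00820559,  0.00983801, -0.02185213]), 'grip_force': 0.0, 'width': 87.70396700898415}
```

View pics/scene0.png

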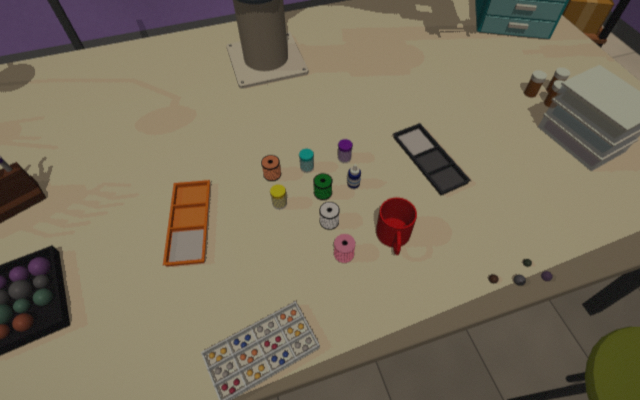

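View pics/side0.png

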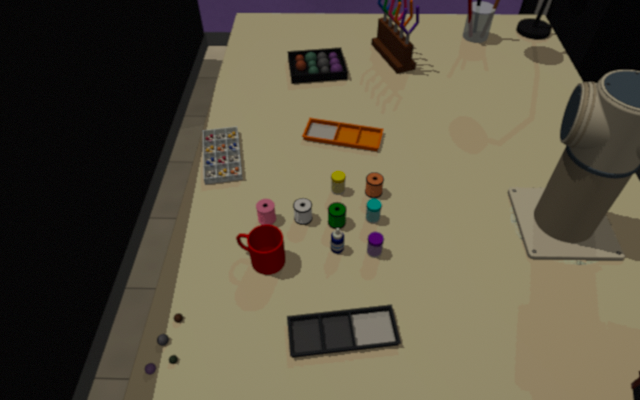

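Candidates in the scene picture:

| Item | Pixel |
|---|---|
| Copper spool | (271,167) |
| Silver spool | (329,215) |
| Pink look-alike (excluded) | (344,248) |
| Green spool (stays) | (323,186) |
| Turquoise pot | (307,160) |
| Purple pot | (345,151) |
| Yellow pot (stays) | (279,197) |
| Glue | (354,177) |
| Orange tray | (188,222), large bay near (186,246) |
| Charcoal tray | (430,158), large bay near (415,142) |

The brown bottles at the upper right are not the glue.

```bash
cat > h.py <<'E'
import numpy as np, cv2
from scipy.spatial.transform import Rotation as R
from station import env,set_gripper,viewer,workorder
def px2w(cam,px,z,st=None):
    p=viewer.camera_params(cam); u=np.array([(px[0]-p["cx"])/p["fx"],(px[1]-p["cy"])/p["fy"]])
    if cam=="wrist":
        r=np.linalg.norm(u); s=np.sin(r)/max(r,1e-9); d=np.array([u[0]*s,-u[1]*s,-np.cos(r)])
        T=np.eye(4); T[:3,:3]=R.from_quat(st["orientation"]).as_matrix(); T[:3,3]=st["tool_pos"]
        T=T@p["tool_from_camera"]
    else: d=np.array([u[0],-u[1],-1]); T=p["pose"]
    d=T[:3,:3]@d; o=T[:3,3]
    return (o+d*(z-o[2])/d[2])[:2]
def w2px(cam,X,st=None):
    p=viewer.camera_params(cam)
    if cam=="wrist":
        T=np.eye(4); T[:3,:3]=R.from_quat(st["orientation"]).as_matrix(); T[:3,3]=st["tool_pos"]; T=T@p["tool_from_camera"]
    else: T=p["pose"]
    c=T[:3,:3].T@(np.array(X)-T[:3,3]); x=np.array([c[0],-c[1]]); z=-c[2]
    n=np.linalg.norm(x)
    u=x/n*np.arctan2(n,z) if cam=="wrist" else x/z
    return u*p["fx"]+[p["cx"],p["cy"]]
def quat(yaw):  # tool down, fingers close along world direction yaw+90deg (tool y)
    return (R.from_euler("z",yaw)*R.from_euler("x",np.pi)).as_quat()
E
python3 - <<'E'
from h import *
S=dict(copper=(271,161,50),silver=(329,210,50),green=(323,180,50),pink=(344,242,50),turq=(307,154,55),purple=(345,145,55),yellow=(279,190,55),glue=(354,169,74))
D=dict(copper=(375,178),silver=(303,203),green=(337,209),pink=(266,206),turq=(374,204),purple=(376,239),yellow=(338,176),glue=(338,231))
for k,(a,b,z) in S.items(): print(k,px2w("scene",(a,b),z).round(),px2w("side",D[k],z).round())
for n,s,d in (("or",[(175,183),(210,181),(206,262),(165,264)],[(308,121),(383,135),(380,149),(303,136)]),("ch",[(393,135),(418,125),(468,181),(442,192)],[(289,318),(396,308),(399,346),(291,356)])):
    for c,P in(("scene",s),("side",d)): print(n,c,[px2w(c,q,16).round().tolist() for q in P])
print(R.from_quat(env.read_state()["orientation"]).as_matrix().round(2))
print('mug',px2w("scene",(397,211),85),px2w("side",(267,240),85))
E
```

```text
copper [453. -93.] [455. -96.]
silver [633.  -5.] [632.  -8.]
green [548.   9.] [550.  10.]
pink [720.  -0.] [720.   4.]
turq [463.  -5.] [462.  -4.]
purple [465.  94.] [462. 101.]
yellow [548. -97.] [548. -96.]
glue [558.  82.] [548.  95.]
or scene [[418.0, -330.0], [439.0, -248.0], [655.0, -291.0], [632.0, -375.0]]
or side [[637.0, -361.0], [420.0, -302.0], [432.0, -243.0], [648.0, -294.0]]
ch scene [[439.0, 241.0], [426.0, 320.0], [638.0, 353.0], [648.0, 277.0]]
ch side [[647.0, 281.0], [425.0, 252.0], [425.0, 336.0], [637.0, 362.0]]
[[-0.96  0.27 -0.  ]
 [ 0.27  0.96 -0.  ]
 [ 0.   -0.   -1.  ]]
mug [702.45694366 124.43934608] [701.42301352 132.36374342]
```

Run:
```python
from h import *
for y in (0,np.pi): print(y,env.ik([550,0,330],quat(y)))
env.reach([540,0,330],quat(np.pi))
st=env.read_state(); im=viewer.camera("wrist"); np.save("st1.npy",np.r_[st["tool_pos"],st["orientation"]])
cv2.imwrite("pics/w1.png",im); print(st["time_s"],st["qpos"],st["tool_pos"])
```

```text
0 [-2.16380521e-02  2.81343354e-01  1.77213866e+00 -4.44089210e-16
  1.08811064e+00  1.54915827e+00]
3.141592653589793 [-0.02163805  0.28134335  1.77213866  0.          1.08811064 -1.59243438]
2.6583 [-2.09265682e-02  2.66237411e-01  1.79321084e+00  1.31912187e-04
  1.08220208e+00 -1.59262566e+00] [540.04073233   0.62651117 329.95725532]
```

View pics/w1.png

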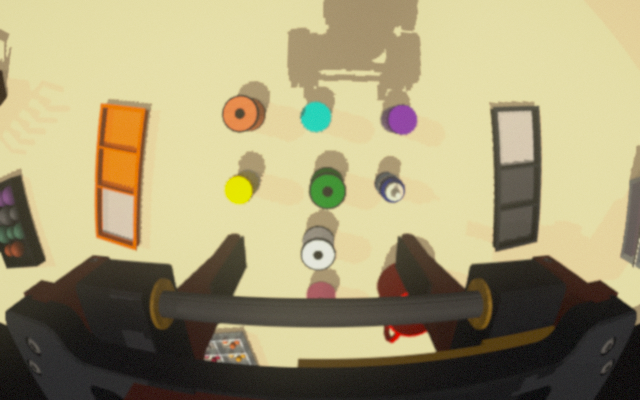

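The wrist view shows:
- **Targets:** copper (240,113), turquoise (316,116), purple (402,119), glue (393,190), silver (318,254).
- **To leave:** green (327,190), yellow (238,190), pink (321,292).
- **Orange tray:** large bay at (117,215).
- **Charcoal tray:** large bay at (516,136).

Next I'll compute poses and check them with overlays.

```bash
cat > poses.py <<'E'
from h import *
from scipy.optimize import least_squares
a=np.load("st1.npy"); st=dict(tool_pos=a[:3],orientation=a[3:])
C=dict(copper=(240,113,50),turq=(316,116,55),purple=(402,119,55),glue=(395,190,74),silver=(318,255,50),green=(327,190,50),yellow=(238,190,55))
obj={k:px2w("wrist",v[:2],v[2],st) for k,v in C.items()}
K=dict(orange=[(138,247),(96,237),(103,103),(151,104)],charcoal=[(491,105),(538,104),(541,238),(494,249)])
def tp(p,l): # tray local xy -> world
    c,s=np.cos(p[2]),np.sin(p[2]); return np.array([p[0]+c*l[0]-s*l[1],p[1]+s*l[0]+c*l[1]])
tray={}
for k,q in K.items():
    W=np.array([px2w("wrist",x,16,st) for x in q]); c=W.mean(0)
    L=np.array([[-108,-41],[-108,41],[108,41],[108,-41]])
    g0=[*c,np.pi if k=="orange" else 0]
    L=np.array([[-108,41],[-108,-41],[108,-41],[108,41]]) if k=="orange" else np.array([[-108,-41],[-108,41],[108,41],[108,-41]])
    f=lambda p:np.concatenate([tp(p,l)-w for l,w in zip(L,W)])
    r=least_squares(f,g0); tray[k]=r.x; res=f(r.x)
    if __name__=="__main__": print(k,r.x.round(3),res.round(1))
E
cat > m.py <<'E'
from poses import *
import poses
E
python3 poses.py
python3 - <<'E'
from poses import *
for k,v in obj.items(): print(k,v.round(1))
im=cv2.imread("pics/w1.png"); sc=cv2.imread("pics/scene0.png")
H=dict(glue=74,copper=50,silver=50,green=50)
def dot(img,cam,X,col): 
    u=w2px(cam,X,st); cv2.circle(img,tuple(int(v*16) for v in u),24,col,1,cv2.LINE_AA,4)
for img,cam in((im,"wrist"),(sc,"scene")):
    for k,v in obj.items(): dot(img,cam,[*v,H.get(k,55)],(0,0,255))
    for p in tray.values():
        for l in [(-63,0),(12,0),(75,0)]: dot(img,cam,[*tp(p,l),3],(255,0,255))
        for l in [(-108,-41),(-108,41),(108,41),(108,-41)]: dot(img,cam,[*tp(p,l),16],(255,255,0))
a=cv2.resize(im[90:280,80:560],None,fx=1.65,fy=1.65,interpolation=3); b=cv2.resize(sc[110:280,150:480],(792,285))
cv2.imwrite("pics/c1.png",np.vstack([a[:,:792],b])[:600])
E
```

```text
orange [ 529.408 -306.543    2.889] [-19.6 -85.7  13.8  83.3  19.6  86.2 -13.8 -83.8]
charcoal [5.30557e+02 3.03135e+02 1.70000e-01] [ 1.9  4.9  1.  -3.5 -1.3 -9.3 -1.7  7.8]
copper [452.7 -93.9]
turq [458.7  -4.1]
purple [459.7  96. ]
glue [540.7  86. ]
silver [631.4  -2. ]
green [546.4   8.9]
yellow [544.9 -98.7]
```

View pics/c1.png

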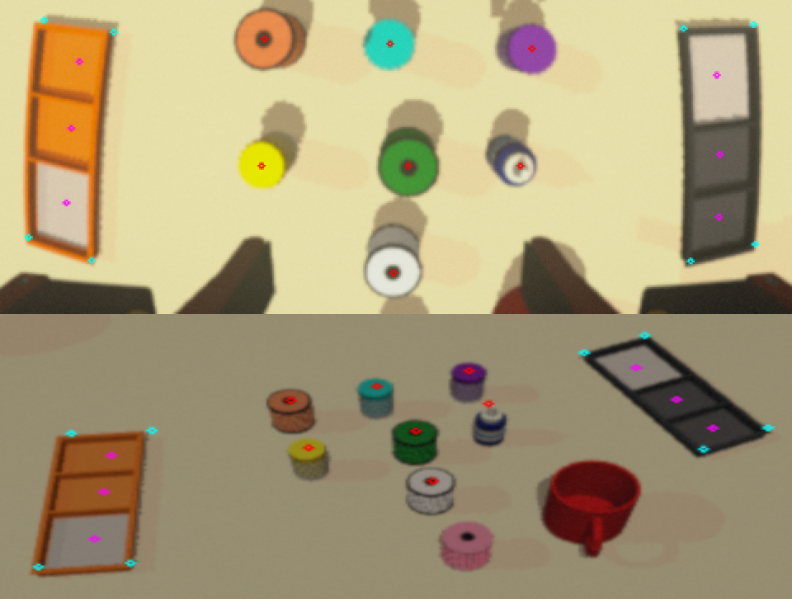

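Copper, silver and the pots match in both views. The orange tray's corner order was swapped, so I'll refit both trays from all three cameras and check the fit.

```bash
cat > poses.py <<'E'
from h import *
from scipy.optimize import least_squares
a=np.load("st1.npy"); st=dict(tool_pos=a[:3],orientation=a[3:])
C=dict(copper=(240,113,50),turq=(316,116,55),purple=(402,119,55),glue=(395,190,74),silver=(318,255,50))
obj={k:px2w("wrist",v[:2],v[2],st) for k,v in C.items()}
L=[[-108,-41],[-108,41],[108,41],[108,-41]]
K=dict(orange=dict(wrist=[(138,247),(96,237),(103,103),(151,104)],scene=[(206,262),(165,264),(175,183),(210,181)],side=[(303,136),(308,121),(383,135),(380,149)]),
 charcoal=dict(wrist=[(491,105),(538,104),(541,238),(494,249)],scene=[(393,135),(418,125),(468,181),(442,192)],side=[(396,308),(399,346),(291,356),(289,318)]))
def tp(p,l):
    c,s=np.cos(p[2]),np.sin(p[2]); return np.array([p[0]+c*l[0]-s*l[1],p[1]+s*l[0]+c*l[1]])
# side orange corners: first is (-x,-y)? sorted to nearest guess below
tray={}
for k,q in K.items():
    f=lambda p:np.concatenate([w2px(c,[*tp(p,l),16],st)-np.array(w) for c in q for l,w in zip(L,q[c])])
    r=least_squares(f,[530,-306 if k=="orange" else 303,np.pi-.15 if k=="orange" else .15],loss="soft_l1",x_scale=[10,10,.1])
    tray[k]=r.x
    if __name__=="__main__": print(k,r.x.round(3)); print(f(r.x).reshape(3,-1).round(1))
E
python3 poses.py
python3 - <<'E'
from poses import *
im=cv2.imread("pics/w1.png"); sc=cv2.imread("pics/scene0.png"); sd=cv2.imread("pics/side0.png")
out=[]
for img,cam,c in((im,"wrist",{"o":(80,90,160,260),"c":(480,90,560,260)}),(sc,"scene",{"o":(150,170,230,280),"c":(385,115,475,200)}),(sd,"side",{"o":(295,110,390,155),"c":(280,300,405,360)})):
    img=cv2.resize(img,None,fx=3,fy=3,interpolation=3)
    for p in tray.values():
        for x0,x1 in((-105,-21),(-18,42),(45,105)):
            P=np.array([w2px(cam,[*tp(p,l),16],st)*3+1 for l in((x0,-38),(x1,-38),(x1,38),(x0,38))])
            cv2.polylines(img,[P.astype(int)],True,(255,255,0),1)
    for x0,y0,x1,y1 in c.values():
        out.append(cv2.resize(img[y0*3:y1*3,x0*3:x1*3],(265,290)))
cv2.imwrite("pics/c2.png",np.vstack([np.hstack(out[0::2]),np.hstack(out[1::2])]))
E
```

```text
orange [ 531.779 -308.291    2.935]
[[-1.1  1.4  2.5 -0.6 -0.   1.5 -6.   5.1]
 [-0.4 -3.7  2.1 -1.8  1.6 -0.5  0.4 -1.5]
 [ 0.7  0.8  2.8 -1.9  0.3 -5.4 -1.1 -0.8]]
charcoal [5.32198e+02 3.02959e+02 1.50000e-01]
[[ 3.8  2.2 -0.7  1.9 -5.   1.1  2.8 -0.4]
 [ 0.7 -2.4  1.2 -2.4  1.4 -2.4  0.  -1.2]
 [-3.5 -2.5  2.6 -4.3  2.4 -1.3  1.  -0.9]]
```

View pics/c2.png

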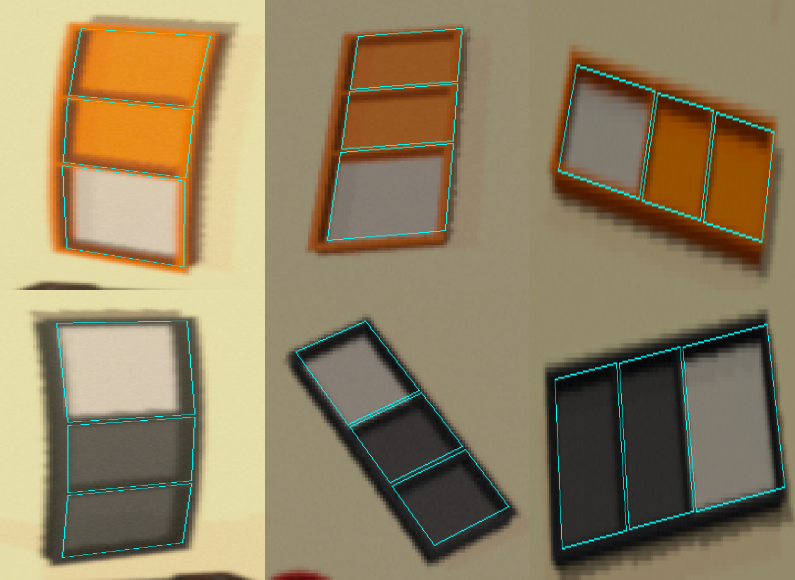

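```bash
cat > job.py <<'E'
from poses import *
G=101
def pick(xy,op,yaw=np.pi):
    env.reach([*xy,215],quat(yaw)); set_gripper(op)
    env.move_l([*xy,G],rate=130); set_gripper(10 if op<50 else 20); w=env.read_state()["width"]
    env.move_l([*xy,215],rate=150); s=env.read_state(); print("pick w",round(w,1),"lifted w",round(s["width"],1),"t",round(s["time_s"],1)); return w
def place(t,lx,w,ly=0):
    p=tray[t]; xy=tp(p,(lx,ly)); yaw=p[2]+(np.pi if t=="charcoal" else 0)
    env.reach([*xy,215],quat(yaw)); env.move_l([*xy,G+16],rate=130)
    hit=env.move_l([*xy,G+1],rate=30,f_stop=4); z=env.read_state()["tool_pos"][2]
    set_gripper(w+16); env.move_l([*xy,215],rate=150)
    s=env.read_state(); print("hit",hit,"z",z.round(1),"t",round(s["time_s"],1))
def snap(name):
    st=env.read_state(); im=viewer.camera("wrist"); cv2.imwrite(f"pics/{name}.png",im); np.save(name+".npy",np.r_[st["tool_pos"],st["orientation"]]); return im
E
python3 - <<'E'
from job import *
w=pick(obj["copper"],64)
if w>35: place("charcoal",-63,w); snap("w2")
E
```

```text
pick w 45.3 lifted w 45.5 t 6.4
hit True z 104.2 t 10.5
```

View pics/w2.png

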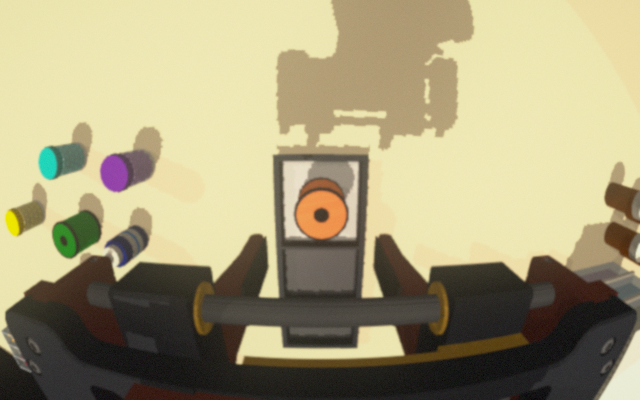

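Copper is upright in the charcoal tray's large bay, with its label at (321,214). Next is turquoise, then a close look at the glue.

Run:
```python
from job import *
a=np.load("w2.npy"); s=dict(tool_pos=a[:3],orientation=a[3:])
print([w2px("wrist",[*tp(tray["charcoal"],l),16],s).round().tolist() for l in L])
w=pick(obj["turq"],54)
if w>28: place("charcoal",75,w)
env.reach([*(obj["glue"]+[5,2]),215],quat(np.pi)); snap("w3")
```

```text
[[275.0, 155.0], [365.0, 155.0], [355.0, 345.0], [285.0, 345.0]]
pick w 35.7 lifted w 35.4 t 14.5
hit True z 104.2 t 18.5
```

View pics/w3.png

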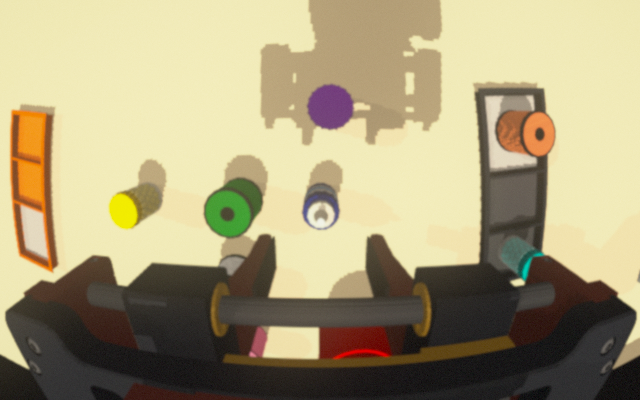

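Turquoise is in the charcoal tray's end bay at (520,257). The glue nozzle is at (321,215), with its shoulder at (321,209).

Run:
```python
from job import *
a=np.load("w3.npy"); s=dict(tool_pos=a[:3],orientation=a[3:])
g1=px2w("wrist",(321,216),74,s); g2=px2w("wrist",(321,209),50,s); print(g1,g2,obj["glue"])
g=(g1+g2)/2
w=pick(g,50)
if w>25: place("charcoal",12,w)
w=pick(obj["silver"],64)
if w>35: place("orange",-63,w)
snap("w4")
```

```text
[542.25115844  89.74716252] [543.66893563  89.81921716] [540.67569291  86.04883119]
pick w 31.7 lifted w 31.4 t 22.4
hit True z 104.2 t 25.9
pick w 45.1 lifted w 45.4 t 30.0
hit True z 104.3 t 34.0
```

View pics/w4.png

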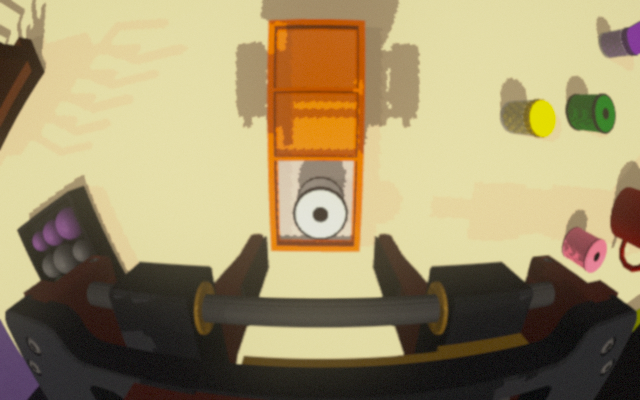

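Silver stands in the orange tray's large bay at (320,214). Only the purple beads are left.

Run:
```python
from job import *
w=pick(obj["purple"],54)
if w>28: place("orange",12,w)
env.reach([450,0,400],quat(np.pi)); a=viewer.camera("scene"); b=viewer.camera("side")
cv2.imwrite("pics/fin.png",np.vstack([cv2.resize(a[100:290,130:500],(600,300),interpolation=3),cv2.resize(b[100:370,220:420],(405,300),interpolation=3) if 0 else cv2.resize(b[100:370,180:560],(600,300),interpolation=3)]))
```

```text
pick w 35.6 lifted w 35.4 t 38.3
hit True z 104.2 t 42.6
```

View pics/fin.png

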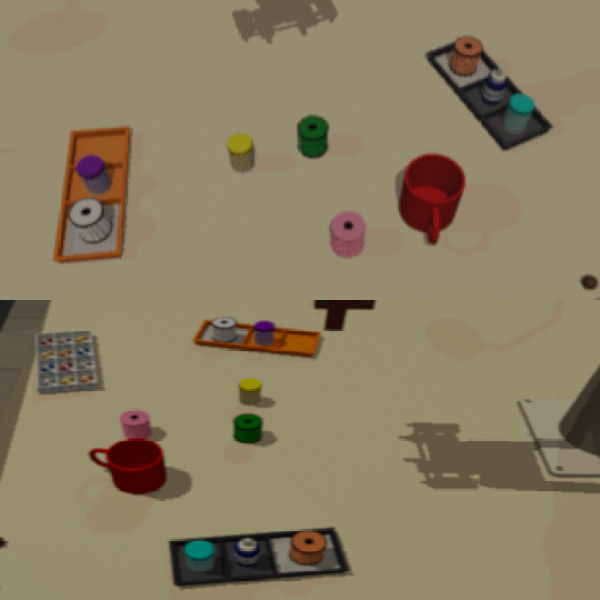

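Both views show all five items upright in the right bays. Green, yellow, pink and the mug have not moved, so I'm handing in.

```bash
python3 -c "
from station import workorder
print(workorder.sign_off())"
```

```text
the job is handed in; nothing more can be done
None
```

Both kits are made up and handed in at about 45 s on the robot's clock: copper wire, turquoise beads and glue in the charcoal tray, silver wire and purple beads in the orange tray, with everything else left where it stood.

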